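# Sort donated groceries into the stock trays

## Robot

A 6-joint arm with a two-finger parallel gripper is mounted at the origin on the work surface. World frame = base frame: x ahead of the robot, y to its left, z up, the work surface at z = 0. Lengths are in m, angles in rad, forces in N, time in s.
With the tool pointing down it reaches from about 0.275 to 0.825 m from the base axis. Payload 4.9 kg.
Tool frame: the origin (TCP) lies at the centre of the arm's flange, where the gripper is bolted on; the fingertips stand 173 mm ahead of it and the grasp point (between the pads) lies 155 mm ahead of it; z points along the fingers, y is the line along which they close (so a half turn about z gives the same grasp; the last joint's range is limited). The gripper opens to 85 mm and grips with 20 to 120 N. Pads are 22 mm wide; open, the fingers measure 114 mm over their backs; the gripper's body (76 mm by 85 mm) begins 54 mm behind the grasp point. The pads swing forward as they close: fully open they stand 13 mm farther back than shut.
Start: joints at [1.177, 0.326, -0.193, 1.052, 0, 1.437], TCP at [0.141, 0.532, 0.405] pointing down, gripper open.
Joint ranges: [-2.65, 2.65], [-0.97, 1.79], [-1.3, 1.35], [-1.93, 2.1], [-1.47, 1.37], [-3.14, 3.14]. Speed limits (rad/s): [2.57, 2.57, 3.14, 3.14, 3.14, 3.14].

## Interface

Orientations are given as a unit quaternion [w, x, y, z].
In Python, from bench import ctrl gives the robot as it stands.
- The arm moves only by the tool arm_command, never from a script. Its argument "plan" is a list of rows, each an object with "offset": the shift along the tool's x, y, z in units of 25 mm (1.0 is 25 mm), a list of three; "spin": the turn about the tool's z in units of 5 degrees (1.0 is 5 degrees). In form: [{"offset": [tx, ty, tz], "spin": spin}, ...]. A call has 1 to 5 rows; each row is the pose to reach, as a shift and turn from the pose commanded when the call began, along the tool's axes at that moment; what a row does not reach only later rows make up. A row lasts 1/12 s, in which the tool goes at most 41.7 mm and 7.16 degrees, less where a joint would pass 70% of its speed; a pose out of reach is approached as far as the arm can. A call with a gripper value outside its range is refused whole. "grip" is the closure in counts, from 0 (fully open) to 255 (shut), set as the call begins (left out, the last holds). The fingers move at their own pace and stop on an object; the grip force is fixed at half the most. Time passes only in rows, so rows that repeat a pose let the fingers close. It gives the time, the measured TCP pose, the force, the opening and the grip force at its end, in the units of the state.
- ctrl.get_state(): the state, without advancing time (a new reading comes with each control period).
- ctrl.snapshot(name): name is "scene" or "top" or "wrist"; returns a dict with "image" (480x640x3 uint8, red, green, blue), "fx", "fy", "cx", "cy" (pixels), "extrinsics" (4x4, takes a point from world to camera coordinates). Camera axes: x right, y up, looking along -z (the intrinsics and any distortion apply to the point x, -y, -z); pixel columns grow to the right and rows downward; lengths in m; the calibration is good to about 2 mm. A picture is of the moment at which its call begins. There is no depth.
- ctrl.job_done(): hands the job in; it is judged then, once.
The state is a dict: "t": time; "joint_positions": joint angles; "joint_velocities": joint speeds; "effort": joint torques, N m; "tool_pos": TCP position; "orientation": TCP orientation; "wrist_force": force on the tool from outside, world axes, zero at the start; "ft_torque": the same for the moment, N m; "opening": finger opening in m; "gripper_force": force on a finger pad.
Only numpy, scipy, OpenCV 4.12 (cv2) and the standard library are available. Lean on these libraries where they do the work, as an engineer would, in place of code of your own. Each camera call takes 0.05 s, during which the arm holds its last target. There are 200 camera calls.

## Task

Sort the four loose groceries on the table into the three cardboard trays: each goes into the tray that already holds one of its kind, so both tins go with the tin, the jar with the jar and the carton with the carton. Set each one down upright on the floor of its tray, not dropped and not stacked on another, and leave what already stands in the trays standing upright in its own tray.

Things in the scene. Friction and masses are not known exactly. Their poses are not given: they have to be found in the camera images.
- tin_a: small food tin, an upright cylinder of bare steel with a pale paper label, 54 mm diameter, 55 mm high; origin at the centre of its underside, z up. One of the two loose tins to sort; starts upright on the table, about 310 g at most. On the table between the things to sort lies low clutter (spoon, cap, roll of tape, all under 25 mm high)
- tin_b: small food tin, an upright cylinder of bare steel with a pale paper label, 54 mm diameter, 55 mm high; origin at the centre of its underside, z up. The other loose tin to sort, same as the first
- jar: small round jar of greyish glass and a brass-coloured screw lid: 78 mm high; glass body 58 mm diameter up to 56 mm, then a shoulder, and the lid 54 mm diameter from 62 to 78 mm; origin at the centre of its underside, z up. The loose jar to sort; starts upright on the table, about 340 g at most
- carton: white brick-shaped drink carton with a blue band, 48 mm (its x) by 72 mm (its y) by 110 mm high, with a small round cap (18 mm diameter, 10 mm high) on top at x +8, y +18 mm; origin at the centre of its underside, z up. The loose carton to sort; starts upright on the table, about 560 g at most
- stock_tin: small food tin, an upright cylinder of bare steel with a pale paper label, 54 mm diameter, 55 mm high; origin at the centre of its underside, z up. Already stands, loose, in the tray for tins, centred some 59 to 70 mm from the tray's centre, on its +y side
- stock_jar: small round jar of greyish glass and a brass-coloured screw lid: 78 mm high; glass body 58 mm diameter up to 56 mm, then a shoulder, and the lid 54 mm diameter from 62 to 78 mm; origin at the centre of its underside, z up. Already stands, loose, in the tray for jars, centred some 46 to 62 mm from the tray's centre, on its +y side
- stock_carton: white brick-shaped drink carton with a blue band, 48 mm (its x) by 72 mm (its y) by 110 mm high, with a small round cap (18 mm diameter, 10 mm high) on top at x +8, y +18 mm; origin at the centre of its underside, z up. Already stands, loose, in the tray for cartons, centred some 44 to 54 mm from the tray's centre, on its -y side, its long side roughly along the tray's
- tray_tins: shallow open cardboard tray, fixed to the table: outside 120 mm (its x) by 210 mm (its y), walls 4 mm thick, rim 20 mm above the table, inner floor 4 mm above the table; origin on the table under its centre, z up. The three trays look alike; this is the one with a tin in it; the rest of it is free and takes two more tins side by side in a row along its y
- tray_jars: shallow open cardboard tray, fixed to the table: outside 120 mm (its x) by 210 mm (its y), walls 4 mm thick, rim 20 mm above the table, inner floor 4 mm above the table; origin on the table under its centre, z up. The three trays look alike; this is the one with a jar in it; the half on its -y side is free
- tray_cartons: shallow open cardboard tray, fixed to the table: outside 120 mm (its x) by 210 mm (its y), walls 4 mm thick, rim 20 mm above the table, inner floor 4 mm above the table; origin on the table under its centre, z up. The three trays look alike; this is the one with a carton in it; the half on its +y side is free
Not all that is in view belongs to the job. Leave any black or red look-alike of the carton alone.

How it is judged:
At the end, for the whole second after the job is handed in: All four sorted things, and the three already there, stand on the floor of the tray of their kind: centre inside its walls, underside under 10 mm above the table (floor: 4 mm), under 0.12 rad off upright, at rest (under 0.02 m/s) (x of tin_a in the frame of tray_tins between -0.054 and 0.054 m and y of tin_a in the frame of tray_tins between -0.099 and 0.099 m and z of each of tin_a, tin_b, stock_tin in the frame of tray_tins below 0.01 m and angle between each of tin_a, tin_b, jar, carton, stock_tin, stock_jar, stock_carton's own z axis and vertical below 0.12 rad and linear speed of each of tin_a, tin_b, jar, carton, stock_tin, stock_jar, stock_carton below 0.02 m/s and x of tin_b in the frame of tray_tins between -0.054 and 0.054 m and y of tin_b in the frame of tray_tins between -0.099 and 0.099 m and x of jar in the frame of tray_jars between -0.054 and 0.054 m and y of jar in the frame of tray_jars between -0.099 and 0.099 m and z of each of jar, stock_jar in the frame of tray_jars below 0.01 m and x of carton in the frame of tray_cartons between -0.054 and 0.054 m and y of carton in the frame of tray_cartons between -0.099 and 0.099 m and z of each of carton, stock_carton in the frame of tray_cartons below 0.01 m and x of stock_tin in the frame of tray_tins between -0.054 and 0.054 m and y of stock_tin in the frame of tray_tins between -0.099 and 0.099 m and x of stock_jar in the frame of tray_jars between -0.054 and 0.054 m and y of stock_jar in the frame of tray_jars between -0.099 and 0.099 m and x of stock_carton in the frame of tray_cartons between -0.054 and 0.054 m and y of stock_carton in the frame of tray_cartons between -0.099 and 0.099 m); the robot touches nothing.
It fails at once if a thing is let go more than 30 mm above the floor of its tray (dropped, or stacked on another) ((x of tin_a in the frame of tray_tins between -0.054 and 0.054 m and y of tin_a in the frame of tray_tins between -0.099 and 0.099 m and z of tin_a in the frame of tray_tins above 0.034 m and contact force between tin_a and the fingers below 0.01 N) or (x of tin_b in the frame of tray_tins between -0.054 and 0.054 m and y of tin_b in the frame of tray_tins between -0.099 and 0.099 m and z of tin_b in the frame of tray_tins above 0.034 m and contact force between tin_b and the fingers below 0.01 N) or (x of jar in the frame of tray_jars between -0.054 and 0.054 m and y of jar in the frame of tray_jars between -0.099 and 0.099 m and z of jar in the frame of tray_jars above 0.034 m and contact force between jar and the fingers below 0.01 N) or (x of carton in the frame of tray_cartons between -0.054 and 0.054 m and y of carton in the frame of tray_cartons between -0.099 and 0.099 m and z of carton in the frame of tray_cartons above 0.034 m and contact force between carton and the fingers below 0.01 N)).
It fails at once if a thing that already stood in its tray is tipped over or lifted (angle between any of stock_tin, stock_jar, stock_carton's own z axis and vertical above 0.5 rad or z of stock_tin in the frame of tray_tins above 0.03 m or z of stock_jar in the frame of tray_jars above 0.03 m or z of stock_carton in the frame of tray_cartons above 0.03 m).
It also fails if it takes over 112 s, if anything falls off the work surface, if the arm or the gripper's body presses on something with over 40 N, if the wrist force passes 120 N, or if a joint passes its speed limit or range.

## Working session

There is one attempt and no reset: what is moved stays moved. The work goes in short steps, Python scripts to look and compute and a tool call to move; the robot and the scene stay as the last step left them, time stands still between calls to the robot, and variables do not carry over. Pictures are saved under pics/ and viewed, at most 14 in all, crops included, and the job is handed in when it is done.

Besides the shell and the picture viewer there is one more tool, called after "Request:" as name(argument=value, ...) on one line, values as JSON. arm_command: Moves the arm, as the interface text tells. Its arguments: {"type":"object","properties":{"plan":{"type":"array"},"grip":{"type":"number"}},"required":["plan"]}

```bash
ls; mkdir -p pics
python3 - <<'E'
from bench import ctrl
import cv2,numpy as np
for n in("top","scene"):
    s=ctrl.snapshot(n); cv2.imwrite(f"pics/{n}0.png",s["image"][:,:,::-1])
    print(n,s["fx"],s["fy"],s["cx"],s["cy"],[k for k in s]);print(np.round(s["extrinsics"],4).tolist())
st=ctrl.get_state();print({k:np.round(v,3).tolist() for k,v in st.items()})
E
```

```text
pics
top 620.9117489342188 620.9117489342188 317.34402720299033 245.0124773359202 ['image', 'fx', 'fy', 'cx', 'cy', 'extrinsics']
[[0.0041, -1.0, -0.005, -0.0435], [0.9858, 0.0032, 0.1677, -0.4927], [-0.1677, -0.0056, 0.9858, -1.2588], [0.0, 0.0, 0.0, 1.0]]
scene 441.5299479188038 441.5299479188038 320.3511254892845 234.02118338501407 ['image', 'fx', 'fy', 'cx', 'cy', 'extrinsics']
[[-0.5454, 0.8382, -0.0022, 0.284], [-0.6937, -0.4499, 0.5625, 0.2903], [0.4705, 0.3084, 0.8268, -1.2337], [0.0, 0.0, 0.0, 1.0]]
{'t': 0.1, 'joint_positions': [1.177, 0.327, -0.193, 1.052, -0.0, 1.437], 'joint_velocities': [-0.001, -0.001, 0.002, -0.002, 0.001, -0.002], 'effort': [0.001, -44.424, 26.304, 0.008, -0.0, 0.0], 'tool_pos': [0.141, 0.531, 0.404], 'orientation': [-0.0, 0.13, 0.992, -0.001], 'wrist_force': [0.02, -0.17, 0.244], 'ft_torque': [-0.057, 0.05, 0.025], 'gripper_force': 0.0, 'opening': 0.086}
```

View pics/top0.png

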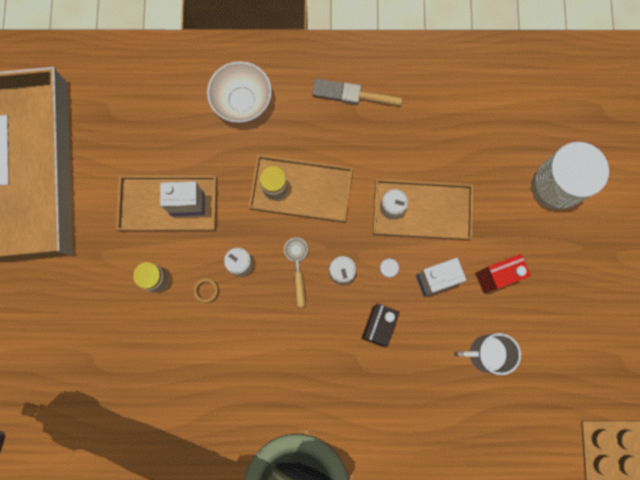

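View pics/scene0.png

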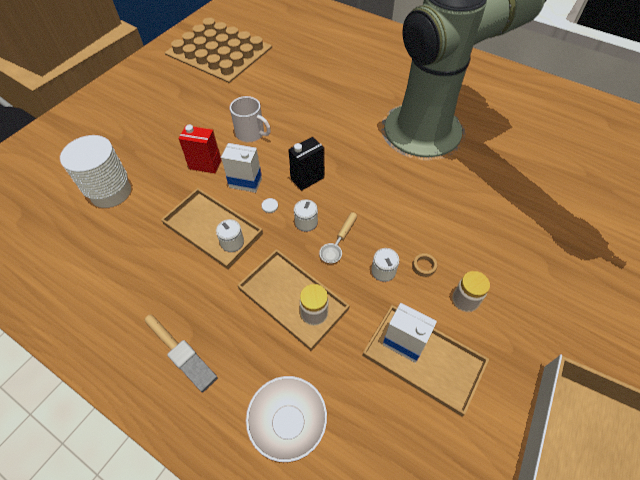

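Top view: the loose tins are at (237,261) and (343,269), the loose jar at (148,276) and the loose white carton at (441,277). The stock things are the tin at (395,203), jar at (273,180) and carton at (182,196).

Things that could be mistaken for them: the red carton (503,274), the black carton (381,325), the white cap (389,268), the mug (498,353) and the big tin (577,175). I'll leave all of these alone.

```bash
cat > h.py <<'E'
from bench import ctrl
import cv2,numpy as np
from scipy.spatial.transform import Rotation as R
def cast(s,uv,z):
    E=np.array(s["extrinsics"]);uv=np.atleast_2d(uv).astype(float)
    d=np.c_[(uv[:,0]-s["cx"])/s["fx"],-(uv[:,1]-s["cy"])/s["fy"],-np.ones(len(uv))]@E[:3,:3]
    c=-E[:3,:3].T@E[:3,3]
    return c+d*((z-c[2])/d[:,2])[:,None]
def proj(s,P):
    E=np.array(s["extrinsics"]);p=np.atleast_2d(P)@E[:3,:3].T+E[:3,3]
    return np.c_[s["cx"]+s["fx"]*p[:,0]/-p[:,2],s["cy"]-s["fy"]*p[:,1]/-p[:,2]]
def pose():
    st=ctrl.get_state();q=st["orientation"];M=R.from_quat([q[1],q[2],q[3],q[0]]).as_matrix()
    return np.array(st["tool_pos"]),M,st
def go(xyz,yaw=None):
    """grasp-point target -> offset units (25mm) and spin units (5deg); yaw = closing-line direction"""
    p,M,st=pose(); t=np.array(xyz)+[0,0,.155]
    o=M.T@(t-p)/.025; sp=0
    if yaw is not None:
        e=M.T@np.array([np.cos(yaw),np.sin(yaw),0]); a=np.degrees(np.arctan2(-e[0],e[1])); a=(a+90)%180-90; sp=a/5
    print("pos",np.round(p,4),"j",np.round(st["joint_positions"],2),"off",np.round(o,2),"spin",np.round(sp,2),"t",round(st["t"],2))
    return o,sp
E
python3 - <<'E'
from h import *
s=ctrl.snapshot("top");im=s["image"];hsv=cv2.cvtColor(im,cv2.COLOR_RGB2HSV)
roi=np.zeros(im.shape[:2],np.uint8);roi[140:345,110:480]=255
for name,m,lo in(("white",cv2.inRange(hsv,(0,0,150),(179,60,255)),40),("yellow",cv2.inRange(hsv,(22,150,90),(34,255,255)),60)):
    c,_=cv2.findContours(m&roi,cv2.RETR_EXTERNAL,cv2.CHAIN_APPROX_NONE)
    for k in c:
        if cv2.contourArea(k)<lo: continue
        (x,y),r=cv2.minEnclosingCircle(k);b=cv2.minAreaRect(k)
        print(name,round(x),round(y),round(r,1),"rect",np.round(b[0],1),np.round(b[1],1),round(b[2]),[ (z,np.round(cast(s,b[0],z)[0,:2],3).tolist()) for z in(.055,.078,.11)])
crop=im[150:330,110:480];cv2.imwrite("pics/c1.png",cv2.resize(crop,None,fx=2.16,fy=2.16,interpolation=cv2.INTER_CUBIC)[:,:,::-1])
E
```

```text
white 390 316 4.5 rect [389.5 316.5] [8.5 8.5] 45 [(0.055, [0.344, -0.189]), (0.078, [0.343, -0.186]), (0.11, [0.341, -0.183])]
white 389 268 9.4 rect [389.  267.5] [17. 18.] 90 [(0.055, [0.444, -0.19]), (0.078, [0.441, -0.187]), (0.11, [0.437, -0.183])]
white 444 274 21.2 rect [444.6 274.5] [25.  36.8] 71 [(0.055, [0.43, -0.303]), (0.078, [0.427, -0.299]), (0.11, [0.423, -0.292])]
white 342 269 12.9 rect [342.5 268.5] [25. 25.] 90 [(0.055, [0.442, -0.094]), (0.078, [0.439, -0.093]), (0.11, [0.434, -0.092])]
white 237 260 13.1 rect [236.5 260. ] [24. 25.] 90 [(0.055, [0.459, 0.125]), (0.078, [0.455, 0.122]), (0.11, [0.451, 0.117])]
white 295 246 11.2 rect [294.9 246.7] [20.1 20.1] 27 [(0.055, [0.487, 0.005]), (0.078, [0.483, 0.004]), (0.11, [0.478, 0.002])]
white 395 202 12.8 rect [394.6 201.3] [24.3 24.3] 72 [(0.055, [0.584, -0.203]), (0.078, [0.578, -0.201]), (0.11, [0.571, -0.197])]
white 178 193 20.7 rect [177.5 193.5] [23. 35.] 90 [(0.055, [0.6, 0.253]), (0.078, [0.594, 0.247]), (0.11, [0.585, 0.24])]
yellow 146 275 13.4 rect [146.5 274.5] [25. 25.] 90 [(0.055, [0.428, 0.31]), (0.078, [0.425, 0.303]), (0.11, [0.421, 0.294])]
yellow 272 178 12.7 rect [272.3 178.3] [24.7 24. ] 45 [(0.055, [0.633, 0.054]), (0.078, [0.627, 0.052]), (0.11, [0.618, 0.05])]
```

View pics/c1.png

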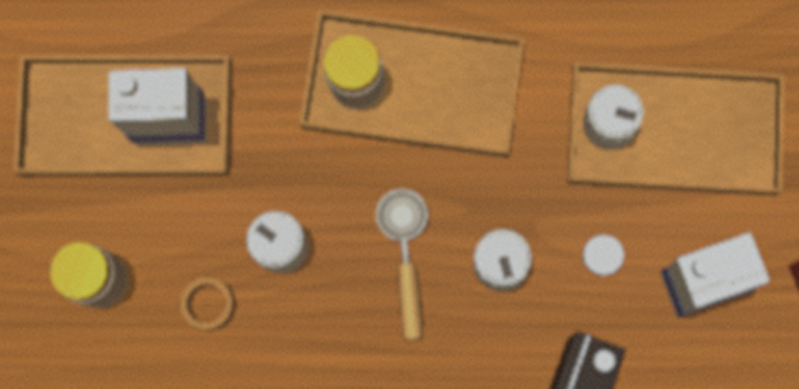

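Run:
```python
from h import *
s=ctrl.snapshot("top")
# rim outer corners in crop px: (+x,+y),(+x,-y),(-x,-y),(-x,+y)
T=dict(cartons=[(22,57),(230,57),(229,174),(17,174)],jars=[(320,13),(524,41),(509,156),(302,127)],tins=[(575,64),(783,77),(780,192),(569,183)])
for n,c in T.items():
    P=cast(s,np.array(c)/2.16+[110,150],.02)[:,:2];d=(P[0]+P[3]-P[1]-P[2])/2;w=(P[0]+P[1]-P[2]-P[3])/2
    print(n,"ctr",P.mean(0).round(3),"y-axis deg",np.degrees(np.arctan2(d[1],d[0])).round(1),"x deg",np.degrees(np.arctan2(w[1],w[0])).round(1),"L,W",np.linalg.norm(d).round(3),np.linalg.norm(w).round(3))
go([.425,.303,.25],0)
w=ctrl.snapshot("wrist");E=np.array(w["extrinsics"]);p,M,_=pose()
print("cam in tool",(M.T@(-E[:3,:3].T@E[:3,3]-p)).round(3),"look",(M.T@-E[2,:3]).round(2))
```

```text
cartons ctr [0.587 0.282] y-axis deg 90.2 x deg 1.1 L,W 0.21 0.12
jars ctr [ 0.62  -0.007] y-axis deg 82.0 x deg -7.5 L,W 0.208 0.119
tins ctr [ 0.575 -0.269] y-axis deg 87.1 x deg -3.5 L,W 0.208 0.119
pos [0.1412 0.5314 0.4042] j [ 1.18  0.33 -0.19  1.05 -0.    1.44] off [-13.32  -5.91  -0.03] spin 15.02 t 0.2
cam in tool [ 0.072 -0.001  0.032] look [-0.28 -0.    0.96]
```

Request:
arm_command(plan=[{"offset": [-7.3, -3.2, 0], "spin": 7}, {"offset": [-7.3, -3.2, 0], "spin": 7}, {"offset": [-7.3, -3.2, 0], "spin": 7}, {"offset": [-7.3, -3.2, 0], "spin": 7}, {"offset": [-7.3, -3.2, 0], "spin": 7}], grip=0)

```text
t: 0.67
tool_pos: [0.2987, 0.4056, 0.4047]
orientation: [0.0, 0.425, 0.905, -0.0]
wrist_force: [-0.3, -0.3, 1.0]
opening: 0.0855
gripper_force: 0.0
```

```bash
python3 -c "
from h import *
go([.425,.303,.2],0)"
```

```text
pos [0.2987 0.4056 0.4047] j [ 0.79  0.24 -0.31  1.02 -0.    1.67] off [-6.38  1.26  1.99] spin 7.95 t 0.67
```

Request:
arm_command(plan=[{"offset": [-6.4, 1.25, 2], "spin": 7}, {"offset": [-6.4, 1.25, 2], "spin": 7}, {"offset": [-6.4, 1.25, 2], "spin": 7}, {"offset": [-6.4, 1.25, 2], "spin": 8}, {"offset": [-6.4, 1.25, 2], "spin": 8}])

```text
t: 1.08
tool_pos: [0.4279, 0.3013, 0.3527]
orientation: [0.001, 0.685, 0.729, -0.001]
wrist_force: [-1.0, 0.7, -0.3]
opening: 0.0853
gripper_force: 0.0
```

```bash
cat > wl.py <<'E'
from h import *
def wlook(kind,xy,z,name):
    s=ctrl.snapshot("wrist");im=s["image"];hsv=cv2.cvtColor(im,cv2.COLOR_RGB2HSV)
    m=cv2.inRange(hsv,(22,120,60),(34,255,255)) if kind=="yellow" else cv2.inRange(hsv,(0,0,120),(179,60,255))
    cv2.imwrite(f"pics/{name}.png",im[:,:,::-1])
    u=proj(s,[xy[0],xy[1],z])[0];print("expected px",u.round())
    c,_=cv2.findContours(m,cv2.RETR_EXTERNAL,cv2.CHAIN_APPROX_NONE)
    for k in c:
        if cv2.contourArea(k)<1500: continue
        P=cast(s,k[:,0],z)[:,:2]*1000
        (x,y),r=cv2.minEnclosingCircle(P.astype(np.float32));b=cv2.minAreaRect(P.astype(np.float32))
        print("world circ",round(x),round(y),"d",round(2*r),"rect",np.round(b[0]),np.round(b[1]),round(b[2],1),"px",k[:,0].mean(0).round())
E
python3 -c "
from wl import *
wlook('yellow',(.425,.303),.078,'w1')
go([.425,.303,.042],0)"
```

```text
expected px [312. 241.]
world circ 425 304 d 53 rect [425. 315.] [53. 30.] 0.6 px [312. 224.]
pos [0.4266 0.3024 0.3532] j [ 0.48  0.32 -0.34  0.91 -0.    1.99] off [ 0.04 -0.06  6.25] spin 0.68 t 1.13
```

View pics/w1.png

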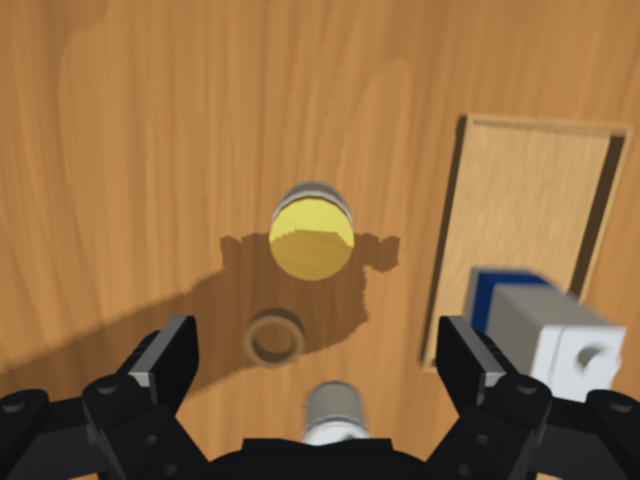

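The lid is at pixel (312,239), where I expected it (312,241), so the jar is at (0.425, 0.303). The tape roll at (275,338) is clear of the fingers. Next I descend and grip.

Request:
arm_command(plan=[{"offset": [0.05, -0.05, 1.5], "spin": 0.7}, {"offset": [0.05, -0.05, 3], "spin": 0.7}, {"offset": [0.05, -0.05, 4.6], "spin": 0.7}, {"offset": [0.05, -0.05, 6.25], "spin": 0.7}, {"offset": [0.05, -0.05, 6.25], "spin": 0.7}])

```text
t: 1.55
tool_pos: [0.4187, 0.3049, 0.1917]
orientation: [-0.002, 0.701, 0.713, -0.006]
wrist_force: [-1.7, -1.6, 0.3]
opening: 0.0857
gripper_force: 0.0
```

Request:
arm_command(plan=[{"offset": [0, 0, 0], "spin": 0}, {"offset": [0, 0, 0], "spin": 0}, {"offset": [0, 0, 0], "spin": 0}, {"offset": [0, 0, 0], "spin": 0}, {"offset": [0, 0, 0], "spin": 0}], grip=255)

```text
t: 1.97
tool_pos: [0.424, 0.3072, 0.2015]
orientation: [0.001, 0.702, 0.712, 0.003]
wrist_force: [-2.0, -0.4, 8.2]
opening: 0.0564
gripper_force: 64.8
```

Request:
arm_command(plan=[{"offset": [0, 0, 0], "spin": 0}, {"offset": [0, 0, 0], "spin": 0}, {"offset": [0, 0, 0], "spin": 0}, {"offset": [0, 0, 0], "spin": 0}, {"offset": [0, 0, 0], "spin": 0}])

```text
t: 2.38
tool_pos: [0.424, 0.3072, 0.2015]
orientation: [0.001, 0.702, 0.712, 0.003]
wrist_force: [-0.2, 0.7, 8.4]
opening: 0.0565
gripper_force: 64.7
```

Request:
arm_command(plan=[{"offset": [0, 0, -1.2], "spin": 0}, {"offset": [0, 0, -2.8], "spin": 0}, {"offset": [0, 0, -4.4], "spin": 0}, {"offset": [0, 0, -5.6], "spin": 0}, {"offset": [0, 0, -6], "spin": 0}])

```text
t: 2.8
tool_pos: [0.4241, 0.3071, 0.3552]
orientation: [0.002, 0.702, 0.712, 0.005]
wrist_force: [0.8, 1.3, -1.7]
opening: 0.0561
gripper_force: 65.2
```

```bash
python3 -c "
from h import *
go([.613,-.056,.19],np.radians(-8))"
```

```text
pos [0.4241 0.3071 0.3552] j [ 0.49  0.31 -0.35  0.9   0.    2.04] off [-14.63   7.34   0.41] spin 1.77 t 2.8
```

Request:
arm_command(plan=[{"offset": [-0.8, 0.4, 0], "spin": 0.4}, {"offset": [-2, 1, 0], "spin": 0.8}, {"offset": [-3.3, 1.65, 0], "spin": 1.2}, {"offset": [-4.6, 2.3, 0], "spin": 1.8}, {"offset": [-5.9, 2.95, 0], "spin": 1.8}])

```text
t: 3.22
tool_pos: [0.4987, 0.1585, 0.3489]
orientation: [0.0, 0.756, 0.655, 0.0]
wrist_force: [0.1, -0.6, -1.3]
opening: 0.0566
gripper_force: 65.1
```

```bash
python3 -c "
from h import *
go([.613,-.056,.19],np.radians(-8))"
```

```text
pos [0.4987 0.1585 0.3489] j [ 0.17  0.32 -0.35  0.9  -0.    1.88] off [-7.84  5.75  0.16] spin -0.05 t 3.22
```

Request:
arm_command(plan=[{"offset": [-1.4, 1, 0], "spin": 0}, {"offset": [-2.7, 2, 0], "spin": 0}, {"offset": [-4, 3, 0], "spin": 0}, {"offset": [-5.2, 3.8, 0], "spin": 0}, {"offset": [-6.3, 4.6, 0], "spin": 0}])

```text
t: 3.63
tool_pos: [0.5903, -0.0148, 0.3487]
orientation: [0.0, 0.756, 0.654, 0.0]
wrist_force: [0.9, -0.2, -1.7]
opening: 0.0557
gripper_force: 65.1
```

Request:
arm_command(plan=[{"offset": [-0.6, 0.4, 0], "spin": 0}, {"offset": [-0.8, 0.6, 0], "spin": 0}, {"offset": [-0.8, 0.6, 0], "spin": 0}, {"offset": [-0.8, 0.6, 0], "spin": 0}, {"offset": [-0.8, 0.6, 0], "spin": 0}])

```text
t: 4.05
tool_pos: [0.6012, -0.0331, 0.3484]
orientation: [-0.001, 0.755, 0.655, -0.0]
wrist_force: [-0.0, 0.9, -2.0]
opening: 0.0565
gripper_force: 65.1
```

```bash
python3 -c "
from h import *
go([.613,-.056,.0525],np.radians(-8))"
```

```text
pos [ 0.6012 -0.0331  0.3484] j [-0.18  0.46 -0.13  0.97  0.    1.53] off [-0.84  0.6   5.63] spin -0.02 t 4.05
```

Request:
arm_command(plan=[{"offset": [-0.6, 0.4, 0], "spin": 0}, {"offset": [-0.85, 0.6, 0.6], "spin": 0}, {"offset": [-0.85, 0.6, 1.6], "spin": 0}, {"offset": [-0.85, 0.6, 2.6], "spin": 0}, {"offset": [-0.85, 0.6, 3.4], "spin": 0}])

```text
t: 4.47
tool_pos: [0.6129, -0.0559, 0.2622]
orientation: [-0.001, 0.755, 0.656, -0.0]
wrist_force: [-1.0, 1.1, -1.5]
opening: 0.0559
gripper_force: 65.2
```

Request:
arm_command(plan=[{"offset": [0, 0, 0.6], "spin": 0}, {"offset": [0, 0, 1.1], "spin": 0}, {"offset": [0, 0, 1.5], "spin": 0}, {"offset": [0, 0, 1.8], "spin": 0}, {"offset": [0, 0, 1.8], "spin": 0}])

```text
t: 4.88
tool_pos: [0.613, -0.0565, 0.2171]
orientation: [-0.001, 0.755, 0.655, -0.001]
wrist_force: [0.3, 0.2, -1.2]
opening: 0.0562
gripper_force: 65.1
```

```bash
python3 -c "
from h import *
go([.613,-.056,.0515],np.radians(-8))"
```

```text
pos [ 0.613  -0.0565  0.2171] j [-0.21  0.62 -0.24  0.71  0.    1.5 ] off [0.02 0.   0.42] spin -0.02 t 4.88
```

Request:
arm_command(plan=[{"offset": [0, 0, 0.2], "spin": 0}, {"offset": [0, 0, 0.4], "spin": 0}, {"offset": [0, 0, 0.43], "spin": 0}, {"offset": [0, 0, 0.43], "spin": 0}, {"offset": [0, 0, 0.43], "spin": 0}])

```text
t: 5.3
tool_pos: [0.6139, -0.0576, 0.208]
orientation: [0.0, 0.756, 0.655, 0.0]
wrist_force: [-0.4, -0.1, -2.0]
opening: 0.0564
gripper_force: 65.1
```

Request:
arm_command(plan=[{"offset": [0, 0, 0], "spin": 0}, {"offset": [0, 0, 0], "spin": 0}, {"offset": [0, 0, 0], "spin": 0}, {"offset": [0, 0, 0], "spin": 0}, {"offset": [0, 0, 0], "spin": 0}], grip=40)

```text
t: 5.72
tool_pos: [0.6139, -0.0576, 0.208]
orientation: [0.0, 0.756, 0.655, 0.0]
wrist_force: [0.2, 0.3, 0.8]
opening: 0.072
gripper_force: 0.0
```

Request:
arm_command(plan=[{"offset": [0, 0, -0.5], "spin": 0}, {"offset": [0, 0, -1.2], "spin": 0}, {"offset": [0, 0, -2.4], "spin": 0}, {"offset": [0, 0, -3.6], "spin": 0}, {"offset": [0, 0, -4.8], "spin": 0}])

```text
t: 6.13
tool_pos: [0.6135, -0.0575, 0.3288]
orientation: [-0.0, 0.756, 0.655, -0.0]
wrist_force: [0.9, 0.3, 0.6]
opening: 0.0722
gripper_force: 0.0
```

```bash
python3 -c "
from h import *
go([.459,.125,.19],0)"
```

```text
pos [ 0.6135 -0.0575  0.3288] j [-0.21  0.5  -0.12  0.95  0.    1.5 ] off [ 6.34 -7.16 -0.64] spin -1.64 t 6.13
```

Request:
arm_command(plan=[{"offset": [0.7, -0.8, -0.6], "spin": -0.5}, {"offset": [1.7, -1.9, -0.6], "spin": -1}, {"offset": [2.7, -3, -0.6], "spin": -1.6}, {"offset": [3.7, -4.1, -0.6], "spin": -1.6}, {"offset": [4.7, -5.2, -0.6], "spin": -1.6}], grip=0)

```text
t: 6.55
tool_pos: [0.5006, 0.0782, 0.3429]
orientation: [0.0, 0.709, 0.706, 0.0]
wrist_force: [0.1, 0.6, 0.8]
opening: 0.0851
gripper_force: 0.0
```

```bash
python3 -c "
from wl import *
wlook('white',(.459,.125),.055,'w2')
go([.459,.125,.19],0)"
```

```text
expected px [249. 168.]
world circ 437 -85 d 54 rect [432. -76.] [53. 34.] 27.1 px [231. 436.]
world circ 478 26 d 65 rect [482.  23.] [58. 45.] 32.9 px [285. 313.]
world circ 457 128 d 60 rect [456. 127.] [57. 57.] 88.7 px [246. 161.]
pos [0.496  0.0822 0.3424] j [ 0.02  0.3  -0.41  0.87  0.    1.59] off [ 1.71 -1.48 -0.09] spin 0.01 t 6.6
```

Request:
arm_command(plan=[{"offset": [0.8, -0.7, 0], "spin": 0}, {"offset": [1.7, -1.5, 0], "spin": 0}, {"offset": [1.7, -1.5, 0.6], "spin": 0}, {"offset": [1.7, -1.5, 1.6], "spin": 0}, {"offset": [1.7, -1.5, 2.6], "spin": 0}])

```text
t: 7.02
tool_pos: [0.4648, 0.1205, 0.2781]
orientation: [0.001, 0.708, 0.706, 0.001]
wrist_force: [0.8, 0.1, -1.1]
opening: 0.0852
gripper_force: 0.0
```

```bash
python3 -c "
from h import *
go([.457,.126,.041],0)"
```

```text
pos [0.4648 0.1205 0.2781] j [ 0.1   0.33 -0.55  0.69 -0.    1.67] off [ 0.22 -0.33  3.28] spin -0.02 t 7.02
```

Request:
arm_command(plan=[{"offset": [0.22, -0.33, 0], "spin": 0}, {"offset": [0.22, -0.33, 0.8], "spin": 0}, {"offset": [0.22, -0.33, 1.6], "spin": 0}, {"offset": [0.22, -0.33, 2.4], "spin": 0}, {"offset": [0.22, -0.33, 2.8], "spin": 0}])

```text
t: 7.43
tool_pos: [0.4555, 0.1256, 0.2069]
orientation: [-0.001, 0.708, 0.706, -0.001]
wrist_force: [0.3, 0.1, 0.9]
opening: 0.0855
gripper_force: 0.0
```

Request:
arm_command(plan=[{"offset": [0, 0, 0.25], "spin": 0}, {"offset": [0, 0, 0.4], "spin": 0}, {"offset": [0, 0, 0.4], "spin": 0}, {"offset": [0, 0, 0.4], "spin": 0}, {"offset": [0, 0, 0.4], "spin": 0}])

```text
t: 7.85
tool_pos: [0.4567, 0.1255, 0.1986]
orientation: [0.0, 0.708, 0.706, 0.001]
wrist_force: [0.2, -0.4, 0.2]
opening: 0.0854
gripper_force: 0.0
```

Request:
arm_command(plan=[{"offset": [0, 0, 0], "spin": 0}, {"offset": [0, 0, 0], "spin": 0}, {"offset": [0, 0, 0], "spin": 0}, {"offset": [0, 0, 0], "spin": 0}, {"offset": [0, 0, 0], "spin": 0}], grip=255)

```text
t: 8.27
tool_pos: [0.4567, 0.1255, 0.1985]
orientation: [0.0, 0.708, 0.706, 0.001]
wrist_force: [0.1, -0.1, 5.9]
opening: 0.0523
gripper_force: 62.1
```

Request:
arm_command(plan=[{"offset": [0, 0, 0], "spin": 0}, {"offset": [0, 0, -0.4], "spin": 0}, {"offset": [0, 0, -1.4], "spin": 0}, {"offset": [0, 0, -2.6], "spin": 0}, {"offset": [0, 0, -3.8], "spin": 0}])

```text
t: 8.68
tool_pos: [0.4554, 0.1253, 0.2931]
orientation: [-0.001, 0.708, 0.706, -0.001]
wrist_force: [1.1, 0.4, -3.5]
opening: 0.0524
gripper_force: 63.4
```

```bash
python3 -c "
from h import *
print(go([.572,-.332,.19],np.radians(-3)))"
```

```text
pos [0.4554 0.1253 0.2931] j [ 0.11  0.3  -0.55  0.72  0.    1.69] off [-18.28   4.72  -2.08] spin 0.56 t 8.68
(array([-18.27696458,   4.72178642,  -2.0830236 ]), np.float64(0.5598819593283082))
```

Request:
arm_command(plan=[{"offset": [-0.7, 0.2, -1], "spin": 0.3}, {"offset": [-2, 0.5, -1.8], "spin": 0.55}, {"offset": [-3.4, 0.9, -2], "spin": 0.55}, {"offset": [-4.8, 1.25, -2], "spin": 0.55}, {"offset": [-6.2, 1.6, -2], "spin": 0.55}])

```text
t: 9.1
tool_pos: [0.4959, -0.0311, 0.3435]
orientation: [0.001, 0.725, 0.689, 0.0]
wrist_force: [0.6, 0.6, -2.9]
opening: 0.0526
gripper_force: 63.4
```

Request:
arm_command(plan=[{"offset": [-1.4, 0.35, 0], "spin": 0}, {"offset": [-2.8, 0.7, 0], "spin": 0}, {"offset": [-4.2, 1.05, 0], "spin": 0}, {"offset": [-5.6, 1.4, 0], "spin": 0}, {"offset": [-7, 1.75, 0], "spin": 0}])

```text
t: 9.52
tool_pos: [0.5301, -0.2084, 0.3423]
orientation: [-0.001, 0.725, 0.689, -0.0]
wrist_force: [0.7, 0.7, -2.1]
opening: 0.0523
gripper_force: 63.4
```

```bash
python3 -c "
from h import *
go([.572,-.332,.0485],np.radians(-3))"
```

```text
pos [ 0.5301 -0.2084  0.3423] j [-0.5   0.41 -0.23  0.93  0.    1.12] off [-4.85  1.93  5.55] spin 0.01 t 9.52
```

Request:
arm_command(plan=[{"offset": [-1.3, 0.5, 0], "spin": 0}, {"offset": [-2.6, 1, 0], "spin": 0}, {"offset": [-3.9, 1.5, 0], "spin": 0}, {"offset": [-4.6, 1.85, 0], "spin": 0}, {"offset": [-4.6, 1.85, 0], "spin": 0}])

```text
t: 9.93
tool_pos: [0.5712, -0.3281, 0.3417]
orientation: [0.001, 0.726, 0.687, -0.0]
wrist_force: [0.1, 0.2, -2.8]
opening: 0.0524
gripper_force: 63.5
```

```bash
python3 -c "
from h import *
go([.572,-.332,.0485],np.radians(-3))"
```

```text
pos [ 0.5712 -0.3281  0.3417] j [-0.63  0.57  0.03  1.03 -0.    0.99] off [-0.15  0.04  5.53] spin -0.04 t 9.93
```

Request:
arm_command(plan=[{"offset": [-0.15, 0.05, 0.6], "spin": 0}, {"offset": [-0.15, 0.05, 1.6], "spin": 0}, {"offset": [-0.15, 0.05, 2.8], "spin": 0}, {"offset": [-0.15, 0.05, 3.8], "spin": 0}, {"offset": [-0.15, 0.05, 4.4], "spin": 0}])

```text
t: 10.35
tool_pos: [0.5702, -0.3261, 0.229]
orientation: [-0.003, 0.725, 0.689, -0.0]
wrist_force: [-0.4, 0.2, -2.4]
opening: 0.0526
gripper_force: 63.6
```

Request:
arm_command(plan=[{"offset": [0, 0, 0.4], "spin": 0}, {"offset": [0, 0, 0.7], "spin": 0}, {"offset": [0, 0, 0.9], "spin": 0}, {"offset": [0, 0, 0.9], "spin": 0}, {"offset": [0, 0, 0.9], "spin": 0}])

```text
t: 10.77
tool_pos: [0.5721, -0.3278, 0.2109]
orientation: [0.001, 0.725, 0.689, 0.0]
wrist_force: [-0.2, 0.1, -2.8]
opening: 0.0522
gripper_force: 63.6
```

```bash
python3 -c "
from h import *
go([.572,-.332,.0485],np.radians(-3))"
```

```text
pos [ 0.5721 -0.3278  0.2109] j [-0.63  0.69 -0.11  0.76  0.    0.99] off [-0.17  0.01  0.3 ] spin 0.01 t 10.77
```

Request:
arm_command(plan=[{"offset": [-0.17, 0, 0.1], "spin": 0}, {"offset": [-0.17, 0, 0.2], "spin": 0}, {"offset": [-0.17, 0, 0.3], "spin": 0}, {"offset": [-0.17, 0, 0.3], "spin": 0}, {"offset": [-0.17, 0, 0.3], "spin": 0}])

```text
t: 11.18
tool_pos: [0.5715, -0.332, 0.2027]
orientation: [-0.0, 0.725, 0.689, 0.0]
wrist_force: [0.1, -0.1, -2.6]
opening: 0.0518
gripper_force: 63.6
```

Request:
arm_command(plan=[{"offset": [0, 0, 0], "spin": 0}, {"offset": [0, 0, 0], "spin": 0}, {"offset": [0, 0, 0], "spin": 0}, {"offset": [0, 0, 0], "spin": 0}, {"offset": [0, 0, 0], "spin": 0}], grip=40)

```text
t: 11.6
tool_pos: [0.5716, -0.332, 0.2029]
orientation: [0.0, 0.725, 0.689, 0.0]
wrist_force: [0.4, 0.5, -0.1]
opening: 0.0718
gripper_force: 0.0
```

Request:
arm_command(plan=[{"offset": [0, 0, -0.5], "spin": 0}, {"offset": [0, 0, -1.2], "spin": 0}, {"offset": [0, 0, -2.4], "spin": 0}, {"offset": [0, 0, -3.6], "spin": 0}, {"offset": [0, 0, -4.8], "spin": 0}])

```text
t: 12.02
tool_pos: [0.5714, -0.3318, 0.3248]
orientation: [0.0, 0.725, 0.689, 0.0]
wrist_force: [0.7, -0.8, -0.1]
opening: 0.0719
gripper_force: 0.0
```

```bash
python3 -c "
from h import *
go([.442,-.094,.18],0)"
```

```text
pos [ 0.5714 -0.3318  0.3248] j [-0.64  0.59  0.01  1.    0.    0.98] off [ 9.24 -5.66 -0.41] spin -0.59 t 12.02
```

Request:
arm_command(plan=[{"offset": [0.8, -0.5, -0.4], "spin": -0.6}, {"offset": [2, -1.2, -0.4], "spin": -0.6}, {"offset": [3.3, -2, -0.4], "spin": -0.6}, {"offset": [4.6, -2.8, -0.4], "spin": -0.6}, {"offset": [5.9, -3.6, -0.4], "spin": -0.6}], grip=0)

```text
t: 12.43
tool_pos: [0.4882, -0.1788, 0.3338]
orientation: [0.001, 0.707, 0.707, 0.0]
wrist_force: [0.6, -0.5, -0.7]
opening: 0.0858
gripper_force: 0.0
```

Request:
arm_command(plan=[{"offset": [1.2, -0.75, 0], "spin": 0}, {"offset": [2.3, -1.4, 0], "spin": 0}, {"offset": [3, -1.8, 0], "spin": 0}, {"offset": [3, -1.8, 0], "spin": 0}, {"offset": [3, -1.8, 0], "spin": 0}])

```text
t: 12.85
tool_pos: [0.444, -0.1044, 0.3339]
orientation: [0.001, 0.706, 0.708, 0.0]
wrist_force: [-0.0, -0.7, 0.3]
opening: 0.0853
gripper_force: 0.0
```

```bash
python3 -c "
from wl import *
wlook('white',(.442,-.094),.055,'w3')
go([.442,-.094,.041],0)"
```

```text
expected px [312. 227.]
world circ 580 -187 d 81 rect [ 584. -182.] [20. 81.] 46.6 px [516. 348.]
world circ 450 -169 d 35 rect [ 450. -169.] [32. 35.] 0.1 px [324. 334.]
world circ 442 -92 d 59 rect [442. -94.] [55. 55.] 45.6 px [312. 224.]
world circ 473 -4 d 64 rect [476.  -7.] [59. 44.] 34.8 px [371.  70.]
pos [ 0.4447 -0.1052  0.3338] j [-0.39  0.22 -0.53  0.81 -0.    1.18] off [ 0.45 -0.12  5.51] spin 0.02 t 12.9
```

Request:
arm_command(plan=[{"offset": [0.48, -0.12, 0.6], "spin": 0}, {"offset": [0.48, -0.12, 1.6], "spin": 0}, {"offset": [0.48, -0.12, 2.8], "spin": 0}, {"offset": [0.48, -0.12, 4], "spin": 0}, {"offset": [0.48, -0.12, 4.8], "spin": 0}])

```text
t: 13.32
tool_pos: [0.4415, -0.0941, 0.2109]
orientation: [-0.0, 0.707, 0.707, -0.0]
wrist_force: [0.1, -0.1, 0.5]
opening: 0.0853
gripper_force: 0.0
```

Request:
arm_command(plan=[{"offset": [0, 0, 0.4], "spin": 0}, {"offset": [0, 0, 0.6], "spin": 0}, {"offset": [0, 0, 0.6], "spin": 0}, {"offset": [0, 0, 0.6], "spin": 0}, {"offset": [0, 0, 0.6], "spin": 0}])

```text
t: 13.73
tool_pos: [0.442, -0.0937, 0.1985]
orientation: [0.001, 0.707, 0.707, 0.0]
wrist_force: [-0.5, 0.3, 0.3]
opening: 0.0853
gripper_force: 0.0
```

```bash
python3 -c "
from h import *
go([.442,-.094,.041],0)"
```

```text
pos [ 0.442  -0.0937  0.1985] j [-0.37  0.41 -0.7   0.45 -0.    1.2 ] off [-0.01  0.    0.1 ] spin 0.01 t 13.73
```

Request:
arm_command(plan=[{"offset": [0, 0, 0], "spin": 0}, {"offset": [0, 0, 0], "spin": 0}, {"offset": [0, 0, 0], "spin": 0}, {"offset": [0, 0, 0], "spin": 0}, {"offset": [0, 0, 0], "spin": 0}], grip=255)

```text
t: 14.15
tool_pos: [0.4415, -0.0932, 0.1987]
orientation: [0.001, 0.707, 0.707, 0.0]
wrist_force: [-1.1, -0.2, 6.8]
opening: 0.0527
gripper_force: 61.8
```

Request:
arm_command(plan=[{"offset": [0, 0, 0], "spin": 0}, {"offset": [0, 0, -0.5], "spin": 0}, {"offset": [0, 0, -1.7], "spin": 0}, {"offset": [0, 0, -3], "spin": 0}, {"offset": [0, 0, -4.2], "spin": 0}])

```text
t: 14.57
tool_pos: [0.4406, -0.0928, 0.3039]
orientation: [-0.001, 0.707, 0.707, -0.0]
wrist_force: [0.5, -0.8, -2.7]
opening: 0.0527
gripper_force: 63.6
```

```bash
python3 -c "
from h import *
go([.575,-.268,.16],np.radians(-3))"
```

```text
pos [ 0.4406 -0.0928  0.3039] j [-0.37  0.25 -0.59  0.73  0.    1.2 ] off [-7.01  5.37 -0.45] spin 0.61 t 14.57
```

Request:
arm_command(plan=[{"offset": [-0.5, 0.4, -0.4], "spin": 0.6}, {"offset": [-1.5, 1.15, -0.4], "spin": 0.6}, {"offset": [-2.6, 2, -0.4], "spin": 0.6}, {"offset": [-3.7, 2.85, -0.4], "spin": 0.6}, {"offset": [-4.8, 3.7, -0.4], "spin": 0.6}])

```text
t: 14.98
tool_pos: [0.5343, -0.2139, 0.3129]
orientation: [0.0, 0.725, 0.689, 0.0]
wrist_force: [0.9, 0.2, -2.2]
opening: 0.0526
gripper_force: 63.8
```

Request:
arm_command(plan=[{"offset": [-1, 0.8, 0], "spin": 0}, {"offset": [-1.8, 1.4, 0], "spin": 0}, {"offset": [-2.1, 1.6, 0], "spin": 0}, {"offset": [-2.1, 1.6, 0], "spin": 0}, {"offset": [-2.1, 1.6, 0], "spin": 0}])

```text
t: 15.4
tool_pos: [0.5704, -0.267, 0.312]
orientation: [-0.001, 0.725, 0.689, -0.0]
wrist_force: [0.1, 0.9, -2.7]
opening: 0.0527
gripper_force: 63.9
```

```bash
python3 -c "
from h import *
go([.575,-.268,.0485],np.radians(-3))
s=ctrl.snapshot('top');cv2.imwrite('pics/t2.png',cv2.resize(s['image'][150:330,110:480],None,fx=2.16,fy=2.16,interpolation=cv2.INTER_CUBIC)[:,:,::-1])"
```

```text
pos [ 0.5704 -0.267   0.312 ] j [-0.56  0.54 -0.1   0.93  0.    1.07] off [-0.04  0.2   4.34] spin 0.01 t 15.4
```

View pics/t2.png

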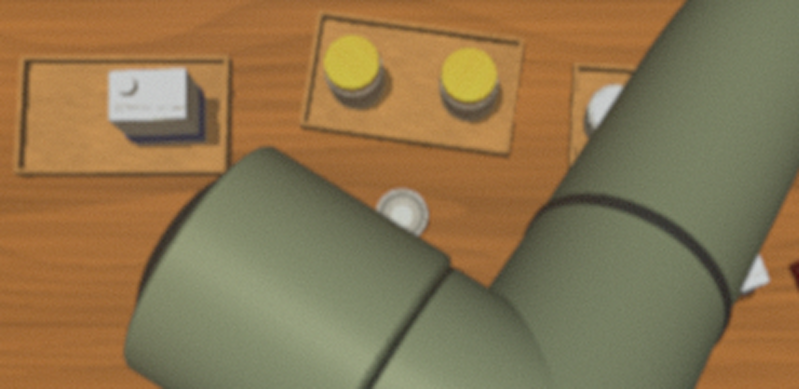

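Both jars stand well apart in their tray, at crop pixels (353,62) and (468,75). The arm hides the tin tray. Next I lower the second tin.

Request:
arm_command(plan=[{"offset": [0, 0.2, 0.6], "spin": 0}, {"offset": [0, 0.2, 1.4], "spin": 0}, {"offset": [0, 0.2, 2.4], "spin": 0}, {"offset": [0, 0.2, 3.2], "spin": 0}, {"offset": [0, 0.2, 3.6], "spin": 0}])

```text
t: 15.87
tool_pos: [0.5743, -0.2655, 0.2203]
orientation: [-0.002, 0.725, 0.689, -0.001]
wrist_force: [0.4, -0.6, -2.9]
opening: 0.0523
gripper_force: 63.9
```

Request:
arm_command(plan=[{"offset": [0, 0, 0.2], "spin": 0}, {"offset": [0, 0, 0.4], "spin": 0}, {"offset": [0, 0, 0.5], "spin": 0}, {"offset": [0, 0, 0.5], "spin": 0}, {"offset": [0, 0, 0.5], "spin": 0}])

```text
t: 16.28
tool_pos: [0.5764, -0.2679, 0.2112]
orientation: [0.001, 0.725, 0.689, 0.0]
wrist_force: [0.2, -0.4, -1.6]
opening: 0.0525
gripper_force: 63.9
```

```bash
python3 -c "
from h import *
go([.575,-.268,.0485],np.radians(-3))"
```

```text
pos [ 0.5764 -0.2679  0.2112] j [-0.55  0.66 -0.19  0.73  0.    1.07] off [-0.01 -0.06  0.31] spin 0.01 t 16.28
```

Request:
arm_command(plan=[{"offset": [0, 0, 0.1], "spin": 0}, {"offset": [0, 0, 0.2], "spin": 0}, {"offset": [0, 0, 0.3], "spin": 0}, {"offset": [0, 0, 0.3], "spin": 0}, {"offset": [0, 0, 0.3], "spin": 0}])

```text
t: 16.7
tool_pos: [0.5761, -0.2679, 0.2028]
orientation: [0.0, 0.725, 0.689, 0.0]
wrist_force: [0.7, 0.1, -1.4]
opening: 0.0523
gripper_force: 64.1
```

Request:
arm_command(plan=[{"offset": [0, 0, 0], "spin": 0}, {"offset": [0, 0, 0], "spin": 0}, {"offset": [0, 0, 0], "spin": 0}, {"offset": [0, 0, 0], "spin": 0}, {"offset": [0, 0, 0], "spin": 0}], grip=40)

```text
t: 17.12
tool_pos: [0.5761, -0.2678, 0.2028]
orientation: [0.0, 0.725, 0.689, 0.0]
wrist_force: [-0.1, -0.7, -0.7]
opening: 0.0718
gripper_force: 0.0
```

Request:
arm_command(plan=[{"offset": [0, 0, -0.5], "spin": 0}, {"offset": [0, 0, -1.2], "spin": 0}, {"offset": [0, 0, -2.6], "spin": 0}, {"offset": [0, 0, -4], "spin": 0}, {"offset": [0, 0, -5.4], "spin": 0}])

```text
t: 17.53
tool_pos: [0.5757, -0.2676, 0.3399]
orientation: [-0.0, 0.725, 0.689, -0.0]
wrist_force: [0.4, -0.6, 0.5]
opening: 0.0717
gripper_force: 0.0
```

```bash
python3 -c "
from h import *
go([.423,-.292,.22],np.radians(19))"
```

```text
pos [ 0.5757 -0.2676  0.3399] j [-0.55  0.53 -0.05  0.99 -0.    1.07] off [-1.29 -6.05 -1.4 ] spin -4.39 t 17.53
```

Request:
arm_command(plan=[{"offset": [0, 0, -1.2], "spin": -0.8}, {"offset": [-0.3, -1.4, -1.4], "spin": -1.8}, {"offset": [-0.6, -2.8, -1.4], "spin": -2.8}, {"offset": [-0.9, -4.2, -1.4], "spin": -3.8}, {"offset": [-1.2, -5.6, -1.4], "spin": -4.4}], grip=0)

```text
t: 17.95
tool_pos: [0.4332, -0.2903, 0.374]
orientation: [0.001, 0.578, 0.816, -0.0]
wrist_force: [-0.1, -0.9, 0.9]
opening: 0.085
gripper_force: 0.0
```

```bash
python3 -c "
from wl import *
wlook('white',(.423,-.292),.11,'w4')
go([.423,-.292,.08],np.radians(19))"
```

```text
expected px [300. 246.]
world circ 533 -304 d 60 rect [ 530. -302.] [49. 51.] 34.2 px [452. 316.]
world circ 536 -259 d 61 rect [ 537. -260.] [43. 59.] 83.7 px [493. 252.]
world circ 282 -364 d 125 rect [ 288. -365.] [124.  68.] 80.4 px [ 61. 289.]
world circ 419 -291 d 90 rect [ 418. -290.] [53. 79.] 20.0 px [293. 237.]
world circ 542 -208 d 58 rect [ 546. -209.] [51. 47.] 24.4 px [543. 174.]
world circ 434 -205 d 34 rect [ 434. -205.] [33. 27.] 8.9 px [370. 108.]
pos [ 0.4279 -0.29    0.3731] j [-0.74  0.29 -0.33  0.96 -0.    0.5 ] off [-0.02 -0.18  5.53] spin 0.03 t 18.0
```

View pics/w4.png

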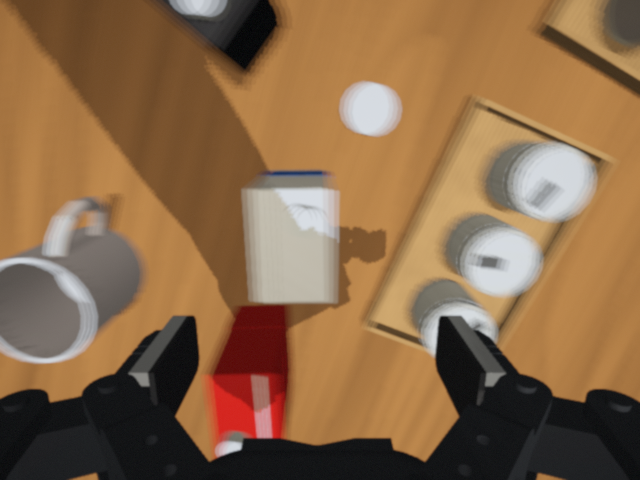

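The wrist view shows the white carton at pixel (291,245), with its long side at right angles to the closing line. The red look-alike is at (250,390) and clear of the finger sides. All three tins stand upright in their tray.

```bash
python3 -c "
from h import *
ctrl.snapshot('top');s=ctrl.snapshot('wrist')
im=s['image'];m=cv2.inRange(cv2.cvtColor(im,cv2.COLOR_RGB2HSV),(0,0,110),(179,70,255));m[:,:225]=0;m[:170]=0;m[310:]=0;m[:,355:]=0
c=max(cv2.findContours(m,0,1)[0],key=cv2.contourArea);b=cv2.minAreaRect((cast(s,c[:,0],.11)[:,:2]*1000).astype(np.float32));print(b)
go([b[0][0]/1000,b[0][1]/1000,.08],np.radians(20))"
```

```text
((422.8135070800781, -289.6822814941406), (48.71145248413086, 80.3446273803711), 19.747783660888672)
pos [ 0.4326 -0.2906  0.3739] j [-0.73  0.3  -0.32  0.96 -0.    0.51] off [ 0.16 -0.36  5.55] spin -0.22 t 18.1
```

Request:
arm_command(plan=[{"offset": [0.1, -0.37, 0.6], "spin": -0.15}, {"offset": [0.1, -0.37, 1.6], "spin": -0.15}, {"offset": [0.1, -0.37, 2.8], "spin": -0.15}, {"offset": [0.1, -0.37, 4], "spin": -0.15}, {"offset": [0.1, -0.37, 4.7], "spin": -0.15}])

```text
t: 18.52
tool_pos: [0.4255, -0.2907, 0.2533]
orientation: [-0.0, 0.575, 0.818, 0.0]
wrist_force: [-0.5, 0.6, 0.6]
opening: 0.0854
gripper_force: 0.0
```

Request:
arm_command(plan=[{"offset": [0, 0, 0.4], "spin": 0}, {"offset": [0, 0, 0.7], "spin": 0}, {"offset": [0, 0, 0.7], "spin": 0}, {"offset": [0, 0, 0.7], "spin": 0}, {"offset": [0, 0, 0.7], "spin": 0}])

```text
t: 18.93
tool_pos: [0.4259, -0.2917, 0.2389]
orientation: [0.001, 0.575, 0.818, -0.0]
wrist_force: [-0.3, -0.4, -0.5]
opening: 0.0855
gripper_force: 0.0
```

Request:
arm_command(plan=[{"offset": [0, 0, 0], "spin": 0}, {"offset": [0, 0, 0], "spin": 0}, {"offset": [0, 0, 0], "spin": 0}, {"offset": [0, 0, 0], "spin": 0}, {"offset": [0, 0, 0], "spin": 0}], grip=255)

```text
t: 19.35
tool_pos: [0.4251, -0.2915, 0.2384]
orientation: [0.0, 0.575, 0.818, -0.0]
wrist_force: [-2.6, 0.3, 5.9]
opening: 0.0473
gripper_force: 61.3
```

Request:
arm_command(plan=[{"offset": [0, 0, 0], "spin": 0}, {"offset": [0, 0, -0.5], "spin": 0}, {"offset": [0, 0, -1.7], "spin": 0}, {"offset": [0, 0, -3], "spin": 0}, {"offset": [0, 0, -4.4], "spin": 0}])

```text
t: 19.77
tool_pos: [0.4243, -0.2904, 0.3473]
orientation: [-0.002, 0.575, 0.818, 0.0]
wrist_force: [1.1, -1.0, -4.5]
opening: 0.0476
gripper_force: 62.8
```

```bash
python3 -c "
from h import *
go([.587,.336,.25],np.radians(.6))"
```

```text
pos [ 0.4243 -0.2904  0.3473] j [-0.74  0.31 -0.37  0.89  0.    0.48] off [21.38 14.61 -2.25] spin 3.84 t 19.77
```

Request:
arm_command(plan=[{"offset": [0, 0, -1], "spin": 0.5}, {"offset": [0.7, 0.5, -2.1], "spin": 1.2}, {"offset": [1.7, 1.2, -2.3], "spin": 2}, {"offset": [2.8, 1.95, -2.3], "spin": 3}, {"offset": [3.9, 2.7, -2.3], "spin": 3.8}])

```text
t: 20.18
tool_pos: [0.4555, -0.1755, 0.4053]
orientation: [0.0, 0.704, 0.71, 0.0]
wrist_force: [-0.2, -0.5, -4.6]
opening: 0.0474
gripper_force: 63.1
```

```bash
python3 -c "
from h import *
go([.587,.335,.25],np.radians(.6))"
```

```text
pos [ 0.4555 -0.1755  0.4053] j [-0.52  0.21 -0.35  1.01  0.    1.04] off [2.038e+01 5.440e+00 2.000e-02] spin -0.02 t 20.18
```

Request:
arm_command(plan=[{"offset": [1.4, 0.35, 0], "spin": 0}, {"offset": [2.8, 0.7, 0], "spin": 0}, {"offset": [4.2, 1.05, 0], "spin": 0}, {"offset": [5.6, 1.4, 0], "spin": 0}, {"offset": [7, 1.75, 0], "spin": 0}])

```text
t: 20.6
tool_pos: [0.4964, 0.0009, 0.4044]
orientation: [-0.001, 0.702, 0.712, -0.0]
wrist_force: [0.5, -0.5, -3.0]
opening: 0.0474
gripper_force: 63.1
```

Request:
arm_command(plan=[{"offset": [1.4, 0.4, 0], "spin": 0}, {"offset": [2.8, 0.8, 0], "spin": 0}, {"offset": [4.2, 1.2, 0], "spin": 0}, {"offset": [5.6, 1.6, 0], "spin": 0}, {"offset": [7, 2, 0], "spin": 0}])

```text
t: 21.02
tool_pos: [0.544, 0.1766, 0.4041]
orientation: [-0.001, 0.702, 0.712, -0.001]
wrist_force: [1.2, -1.2, -4.1]
opening: 0.0474
gripper_force: 63.0
```

```bash
python3 -c "
from h import *
go([.587,.335,.25],np.radians(.6))"
```

```text
pos [0.544  0.1766 0.4041] j [ 0.18  0.37 -0.13  1.07  0.    1.74] off [ 6.31  1.81 -0.04] spin 0.04 t 21.02
```

Request:
arm_command(plan=[{"offset": [1.4, 0.4, 0], "spin": 0}, {"offset": [2.8, 0.8, 0], "spin": 0}, {"offset": [4.1, 1.2, 0], "spin": 0}, {"offset": [5.2, 1.5, 0], "spin": 0}, {"offset": [6.1, 1.75, 0], "spin": 0}])

```text
t: 21.43
tool_pos: [0.5857, 0.3302, 0.4035]
orientation: [-0.001, 0.702, 0.713, -0.001]
wrist_force: [0.7, -0.2, -3.2]
opening: 0.0476
gripper_force: 63.1
```

Request:
arm_command(plan=[{"offset": [0, 0, 0], "spin": 0}, {"offset": [0, 0, 0], "spin": 0}, {"offset": [0, 0, 0], "spin": 0}, {"offset": [0, 0, 0.5], "spin": 0}, {"offset": [0, 0, 1], "spin": 0}])

```text
t: 21.85
tool_pos: [0.5862, 0.3266, 0.3807]
orientation: [0.0, 0.703, 0.712, 0.001]
wrist_force: [0.2, -0.3, -5.0]
opening: 0.0475
gripper_force: 63.8
```

```bash
python3 -c "
from h import *
go([.587,.335,.089],np.radians(.6))"
```

```text
pos [0.5862 0.3266 0.3807] j [ 0.4   0.57  0.13  1.13 -0.    1.96] off [0.33 0.03 5.47] spin 0.02 t 21.85
```

Request:
arm_command(plan=[{"offset": [0.33, 0.03, 0.6], "spin": 0}, {"offset": [0.33, 0.03, 1.6], "spin": 0}, {"offset": [0.33, 0.03, 2.8], "spin": 0}, {"offset": [0.33, 0.03, 3.8], "spin": 0}, {"offset": [0.33, 0.03, 4.4], "spin": 0}])

```text
t: 22.27
tool_pos: [0.5854, 0.3339, 0.2668]
orientation: [-0.001, 0.703, 0.711, -0.002]
wrist_force: [-0.0, -0.4, -5.5]
opening: 0.0474
gripper_force: 63.5
```

Request:
arm_command(plan=[{"offset": [0, 0, 0.4], "spin": 0}, {"offset": [0, 0, 0.6], "spin": 0}, {"offset": [0, 0, 0.8], "spin": 0}, {"offset": [0, 0, 0.8], "spin": 0}, {"offset": [0, 0, 0.8], "spin": 0}])

```text
t: 22.68
tool_pos: [0.5871, 0.336, 0.2512]
orientation: [0.0, 0.702, 0.712, 0.001]
wrist_force: [-0.3, -0.1, -4.3]
opening: 0.0474
gripper_force: 63.5
```

```bash
python3 -c "
from h import *
go([.587,.335,.0885],np.radians(.6))"
```

```text
pos [0.5871 0.336  0.2512] j [ 0.41  0.68 -0.02  0.87 -0.    1.97] off [-0.04 -0.    0.31] spin 0.04 t 22.68
```

Request:
arm_command(plan=[{"offset": [0, 0, 0.1], "spin": 0}, {"offset": [0, 0, 0.2], "spin": 0}, {"offset": [0, 0, 0.3], "spin": 0}, {"offset": [0, 0, 0.3], "spin": 0}, {"offset": [0, 0, 0.3], "spin": 0}])

```text
t: 23.1
tool_pos: [0.5866, 0.3361, 0.2427]
orientation: [-0.0, 0.702, 0.712, -0.0]
wrist_force: [-0.4, -0.4, -4.5]
opening: 0.0475
gripper_force: 63.4
```

Request:
arm_command(plan=[{"offset": [0, 0, 0], "spin": 0}, {"offset": [0, 0, 0], "spin": 0}, {"offset": [0, 0, 0], "spin": 0}, {"offset": [0, 0, 0], "spin": 0}, {"offset": [0, 0, 0], "spin": 0}], grip=20)

```text
t: 23.52
tool_pos: [0.5868, 0.3361, 0.2432]
orientation: [0.0, 0.702, 0.712, 0.0]
wrist_force: [0.9, -0.4, -0.6]
opening: 0.0788
gripper_force: 0.0
```

Request:
arm_command(plan=[{"offset": [0, 0, -0.5], "spin": 0}, {"offset": [0, 0, -1.2], "spin": 0}, {"offset": [0, 0, -2.6], "spin": 0}, {"offset": [0, 0, -4], "spin": 0}, {"offset": [0, 0, -5.4], "spin": 0}])

```text
t: 23.93
tool_pos: [0.5863, 0.3359, 0.38]
orientation: [0.0, 0.702, 0.712, 0.0]
wrist_force: [1.1, 0.5, -0.2]
opening: 0.079
gripper_force: 0.0
```

Request:
arm_command(plan=[{"offset": [1.2, -1, 0], "spin": 0}, {"offset": [2.2, -2, 0], "spin": 0}, {"offset": [3.2, -3, 0], "spin": 0}, {"offset": [4.2, -4, 0], "spin": 0}, {"offset": [4.2, -4, 0], "spin": 0}])

```text
t: 24.35
tool_pos: [0.4806, 0.4435, 0.3792]
orientation: [-0.001, 0.7, 0.714, 0.0]
wrist_force: [0.7, 0.3, -0.2]
opening: 0.0788
gripper_force: 0.0
```

```bash
python3 -c "
from h import *
s=ctrl.snapshot('scene');cv2.imwrite('pics/s9.png',s['image'][:,:,::-1])"
```

```text
(no output)
```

View pics/s9.png

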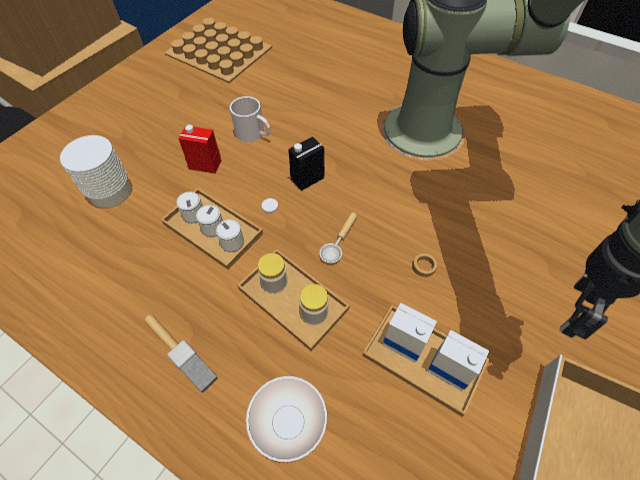

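The scene view shows all seven things upright in the right trays: tins at (190,205), (208,218) and (229,235), jars at (272,272) and (313,303), and cartons at (410,332) and (459,360). The gripper is clear of everything.

```bash
python3 -c "
from bench import ctrl
print(ctrl.job_done())"
```

```text
the job is handed in; nothing more can be done
None
```

I placed both tins, the jar and the carton upright in the trays of their kind; the last picture shows all seven items standing. I handed the job in at about 24 s of the 112 s allowed, but no verdict came back.

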